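# Set the marking-out slider against the red stop

### The arm

A 7-joint arm with a two-finger parallel gripper is mounted at the origin on the work surface. World frame = base frame: x ahead of the robot, y to its left, z up, the work surface at z = 0. Lengths are in m, angles in rad, forces in N, time in s.
With the tool pointing down it reaches from about 0.35 to 0.9 m from the base axis. Payload 8.1 kg.
Tool frame: the origin (TCP) lies on the centre line of the jaws, within the pads' length; the fingertips stand 11 mm ahead of it and the grasp point (between the pads) lies 8 mm behind it; z points along the fingers, x is the direction in which the jaws open and shut, and the axes are right-handed (so a half turn about z gives the same grasp; the last joint's range is limited). The gripper opens to 85 mm and grips with 20 to 120 N. Pads are 22 mm wide; open, the fingers measure 114 mm over their backs; the gripper's body (76 mm by 85 mm) begins 54 mm behind the grasp point. The pads swing forward as they close: fully open they stand 13 mm farther back than shut.
Start: joints at [-1.384, 0.434, 0.025, 1.573, -0.012, 1.134, -0.075], TCP at [0.179, 0.599, 0.242] pointing down, gripper open.
Joint ranges: [-2.62, 2.62], [-0.44, 2.09], [-1.27, 1.32], [0.08, 2.57], [-1.32, 4.46], [0.12, 2], [-2.74, 2.74]. Speed limits (rad/s): [2.22, 2.22, 3.01, 3.01, 3.14, 3.14, 3.14].

### API

Orientations are given as a unit quaternion [w, x, y, z].
In Python, from workcell import telemetry, viewer, workorder gives the robot as it stands. The module is installed in compiled form; this text tells all that it offers.
- The arm moves only by the tool carry_out, never from a script. Its argument "commands" is a list of rows, each an object of numbers: "gripper": the finger opening in m, from 0 to 0.0854; "tx", "ty", "tz": the shift along the tool's x, y, z in m; "spin": the turn about the tool's z in rad. In form: [{"gripper": .., "tx": .., "ty": .., "tz": .., "spin": ..}, ...]. A call has 1 to 12 rows; each row is the pose to reach, as a shift and turn from the pose commanded when the call began, along the tool's axes at that moment; what a row does not reach only later rows make up. A row lasts 1/8 s, in which the tool goes at most 62.5 mm and 10.7 degrees, less where a joint would pass 70% of its speed; a pose out of reach is approached as far as the arm can. A call with a gripper value outside its range is refused whole. The fingers move at their own pace and stop on an object; "squeeze" is the grip in N (left out, the last holds). Time passes only in rows, so rows that repeat a pose let the fingers close. It gives the time, the measured TCP pose, the force and the opening at its end, in the units of the state.
- telemetry.get_state(): the state, without advancing time (a new reading comes with each control period).
- viewer.get_image(name): name is "scene" or "side" or "wrist"; returns the picture (384x512x3 uint8, red, green, blue); there is no depth.
- viewer.calibration(name): a dict with "K" (3x3 intrinsics, pixels), "R" (3x3) and "t" (3): a world point X has camera coordinates R X + t. Camera axes: x right, y down, z forward; pixel columns grow to the right and rows downward; lengths in m; the calibration is good to about 2 mm. A picture is of the moment at which its call begins: read the wrist's pose just before it. calibration takes no time and is no camera call; for the wrist camera it gives the pose at the moment of the call.
- workorder.finish_job(): hands the job in, once; it reports no verdict.
Trained networks look in the newest picture that a camera, given by its name, has taken for a name from the list of things; names that differ only in an ending like _2 or _b are one class to them, and where a whole thing is asked for, a point or a joint stands for the part that bears it (a point fixed in the world has none). Each returns a list of dicts, best first, with "p" (0 to 1); they miss things now and then, are a little off and sometimes report something else, mostly with a low value. They report only what shows in the picture. A call takes as long as a camera call.
- viewer.find_in(target, camera): "centre" ([column, row] in pixels, amid what is visible of it).
- viewer.masks_of(target, camera): "mask" (384x512 bool, what is visible of it) and "centre" ([column, row] in pixels, amid what is visible of it).
- viewer.pinpoint(target, camera): "centre" ([column, row] in pixels: a listed point, or the origin of a listed thing).
The state is a dict: "t": time; "qpos": joint angles; "joint_vel": joint speeds; "tau": joint torques, N m; "eef_pos": TCP position; "eef_rot": TCP orientation; "wrist_force": force on the tool from outside, world axes, zero at the start; "ft_torque": the same for the moment, N m; "grip_width": finger opening in m.
Only numpy, scipy, OpenCV 4.12 (cv2) and the standard library are available. Lean on these libraries where they do the work, as an engineer would, in place of code of your own. Each camera call takes 0.05 s, during which the arm holds its last target.

### The job

Set the marking-out rail for the next line: with the fingertips press down the yellow pad in the middle of the black slider to free its brake, and, keeping the pad pressed, push the slider along the rail until it rests against the red stop. Then lift off so that the pad springs back up and the brake holds the slider there; do not drag the slider with the brake on, and leave the things lying around where they are.

Things in the scene. Friction and masses are not known exactly. Their poses are not given: they have to be found in the camera images.
- pad_top (a point): centre of the upper face of the yellow ribbed brake pad in the slider's middle; moves with the pad. Pad: 66 mm across the rail (x axis), 48 mm along it (y axis), z up. Unpressed its face is 50 mm above the desk, 8 mm below the tops of the slider's end blocks, in a recess 54 mm long along the rail between their inner faces, open across the rail
- slider_mid (a point): centre of the black slider at the height of its underside (the rail's top, 34 mm above the desk). Slider: 104 mm along the rail (y axis), 90 mm across it (x axis); its two end blocks, each 25 mm along the rail, rise 24 mm above this point. It is captive on the rail
- slider (a joint): position of the slider along the rail, m, 0 at the rail's middle, growing along the rail's y axis. With the brake free the slider (0.4 kg) glides with about 1 N of friction, so a fingertip on the pressed pad carries it along or pushes an end block's inner face; with the brake on it holds against sideways pushes of about 15 N
- pad (a joint): how far the pad is pressed straight down, m: 0 up (brake on), 0.008 fully down, sprung. It starts to yield at about 12 N and takes about 15 N fully down. By 2 mm down the brake is free: 5 to 7 mm is a good depth to push at
- red_stop_mid (a point): centre of the red stop block clamped fast to the rail, 24 mm along the rail, 70 mm across, its top 56 mm above the desk. Touching it, the slider's centre is 64 mm from this point along the rail. It may stand at either end of the rail
- grey_stop_mid (a point): centre of the grey stop block of the same shape at the other end of the rail; not the one wanted
- jig: marking-out board, fixed: chipboard 220 x 450 x 16 mm with an aluminium rail (50 mm wide, 18 mm high, 430 mm long) along its y axis through its middle, and a steel rule beside the rail; origin under its middle, z up
- pencil: flat green carpenter's pencil, 13 x 160 x 8 mm, lying on the board between the rail and the board's edge (-x side of the rail); origin under its middle
- eraser: white and blue eraser, 20 x 50 x 12 mm, lying on the board beyond the steel rule (+x side); origin under its middle
- knife: black and blue utility knife, shut, 24 x 165 x 20 mm, on the desk; origin under its middle
- reel: blue and silver solder reel standing flat, 62 mm across, 40 mm high, on the desk; origin at its underside
- jar: small screw jar with steel cap, 64 mm across, 70 mm high, on the desk; origin at its underside
- offcut: brown wood offcut, 60 x 90 x 30 mm, on the desk; origin at its underside
- punch: black and silver hole punch, 100 x 60 x 52 mm, on the desk; origin at its underside

How it is judged:
By the outcome, as a careful person would: the job done as asked, in the order asked, and still so for the second after the job is handed in, with the robot touching nothing.
It also fails if it takes over 35 s, if anything falls off the work surface, if the arm or the gripper's body presses on something with over 40 N, if the wrist force passes 120 N, or if a joint passes its speed limit or range.

## Working session

There is one attempt and no reset: what is moved stays moved. The work goes in short steps, Python scripts to look and compute and a tool call to move; the robot and the scene stay as the last step left them, time stands still between calls to the robot, and variables do not carry over. Pictures are saved under pics/ and viewed, and the job is handed in when it is done.

Besides the shell and the picture viewer there is one more tool, called after "Call:" by a JSON object that holds its "name" and its "arguments", one argument or row to a line. carry_out: Moves the arm, as the interface text tells. Its arguments: {"type":"object","properties":{"commands":{"type":"array","items":{"type":"object","properties":{"gripper":{"type":"number"},"tx":{"type":"number"},"ty":{"type":"number"},"tz":{"type":"number"},"spin":{"type":"number"}}}},"squeeze":{"type":"number"}},"required":["commands"]}

```bash
mkdir -p pics; ls; cat > h.py <<'E'
import numpy as np, cv2
from workcell import telemetry, viewer, workorder
def ray(cal,px,z):
    K,R,t=map(np.array,(cal["K"],cal["R"],cal["t"]))
    d=R.T@np.linalg.solve(K,[px[0],px[1],1.]); c=-R.T@t
    return c+d*(z-c[2])/d[2]
def proj(cal,X):
    K,R,t=map(np.array,(cal["K"],cal["R"],cal["t"]))
    p=K@(R@np.array(X)+t); return p[:2]/p[2]
def save(name,im): cv2.imwrite("pics/"+name+".png",np.ascontiguousarray(im[:,:,::-1]))
E
python3 - <<'E'
from h import *
s=telemetry.get_state(); print({k:np.round(v,4).tolist() for k,v in s.items()})
Z={"pad_top":.05,"slider_mid":.034,"red_stop_mid":.045,"grey_stop_mid":.045,"jig":0}
for c in("scene","side","wrist"):
    cal=viewer.calibration(c)
    save(c+"0",viewer.get_image(c))
    for n,z in Z.items():
        for d in viewer.pinpoint(n,c)[:2]:
            print(c,n,round(d["p"],2),np.round(d["centre"],1),np.round(ray(cal,d["centre"],z),4))
E
```

```text
pics
{'t': 0.0, 'qpos': [-1.3836, 0.4352, 0.025, 1.5741, -0.0116, 1.134, -0.0751], 'joint_vel': [-0.0002, -0.0008, -0.0003, 0.0009, 0.0015, -0.0005, -0.001], 'tau': [-0.0005, -67.0465, 1.0248, -31.6213, 0.0154, 0.0125, -0.0], 'eef_pos': [0.1785, 0.5985, 0.2415], 'eef_rot': [0.0005, 0.8018, 0.5975, -0.0006], 'wrist_force': [-0.1945, -0.3111, -1.4644], 'ft_torque': [0.012, -0.0053, 0.0198], 'grip_width': 0.085}
scene pad_top 0.74 [274.6 198.3] [0.554 0.048 0.05 ]
scene pad_top 0.46 [380.8 284.3] [0.4544 0.451  0.05  ]
scene slider_mid 0.7 [277.8 200.8] [0.5422 0.0495 0.034 ]
scene red_stop_mid 0.49 [288.7 236.1] [0.5891 0.1968 0.045 ]
scene grey_stop_mid 0.42 [275.6 197.9] [0.5477 0.0438 0.045 ]
scene jig 0.57 [273.9 207.2] [0.5508 0.0419 0.    ]
side pad_top 0.54 [270.1 204.8] [0.5496 0.0595 0.05  ]
side pad_top 0.18 [304.9 123.3] [ 0.4364 -0.3588  0.05  ]
side red_stop_mid 0.79 [255.  241.3] [0.5857 0.1922 0.045 ]
side grey_stop_mid 0.71 [285.  172.9] [ 0.5071 -0.0887  0.045 ]
side jig 0.75 [272.5 214.2] [0.5425 0.0453 0.    ]
```

```bash
python3 - <<'E'
import cv2
a=cv2.imread("pics/scene0.png");b=cv2.imread("pics/side0.png")
x=cv2.resize(a[150:290,190:380],(760,560),interpolation=3); cv2.imwrite("pics/scene0c.png",x)
x=cv2.resize(b[140:280,190:380],(760,560),interpolation=3); cv2.imwrite("pics/side0c.png",x)
E
```

```text
(no output)
```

View pics/scene0.png

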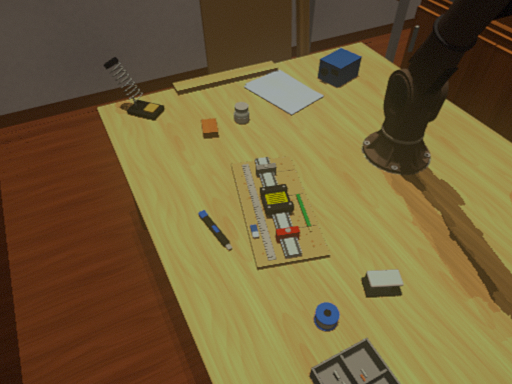

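View pics/side0.png

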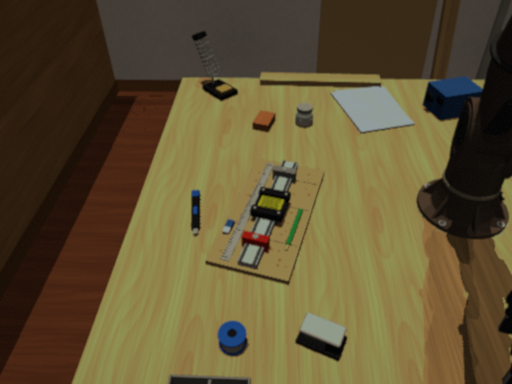

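```bash
ls pics
```

```text
scene0.png
scene0c.png
side0.png
side0c.png
wrist0.png
```

The scene shows the slider (black and yellow) at about (276,199), the red stop at (288,232) and the grey stop at (264,165). The side view agrees. The red stop is on the +y side. I'll move above the slider with the fingers shut and look with the wrist camera.

```bash
python3 - <<'E'
from h import *
from scipy.spatial.transform import Rotation as Ro
s=telemetry.get_state(); q=s["eef_rot"]; R=Ro.from_quat([q[1],q[2],q[3],q[0]]).as_matrix()
print(R.round(3))
print("to above", R.T@(np.array([.55,.0,.242])-s["eef_pos"]))
E
```

```text
[[ 0.286  0.958  0.   ]
 [ 0.958 -0.286  0.   ]
 [ 0.    -0.    -1.   ]]
to above [-4.67806599e-01  5.27074738e-01  3.23221583e-04]
```

View pics/scene0c.png

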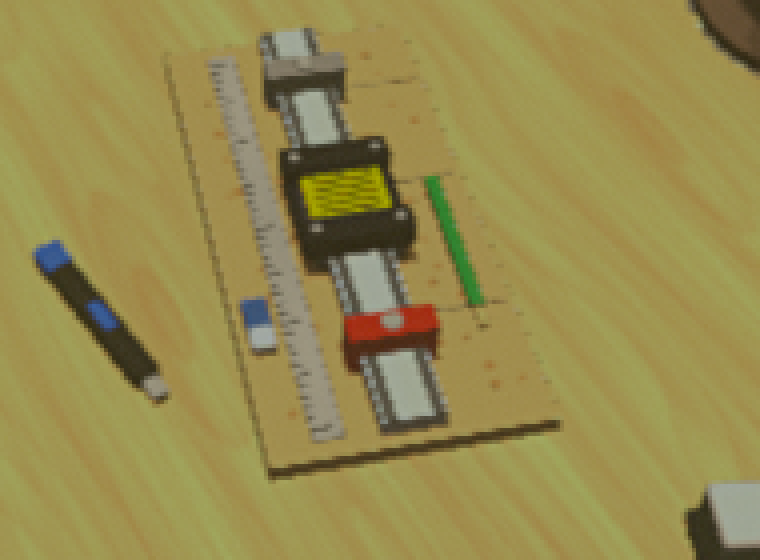

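View pics/wrist0.png

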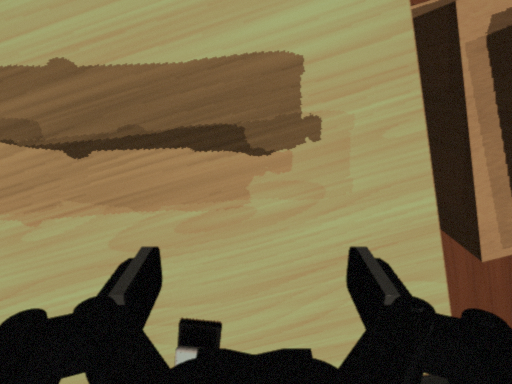

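```bash
python3 - <<'E'
from h import *
from scipy.spatial.transform import Rotation as Ro
s=telemetry.get_state(); q=s["eef_rot"]; R=Ro.from_quat([q[1],q[2],q[3],q[0]]).as_matrix()
cal=viewer.calibration("wrist")
for px in [(256,192),(256,60),(256,230),(0,0),(511,0)]:
    print(px,(R.T@(ray(cal,px,.05)-s["eef_pos"])).round(3))
print("slider",R.T@(np.array([.552,.052,.242])-s["eef_pos"]))
E
```

```text
(256, 192) [0.002 0.032 0.192]
(256, 60) [ 0.002 -0.099  0.192]
(256, 230) [0.002 0.076 0.192]
(0, 0) [-0.227 -0.149  0.192]
(511, 0) [ 0.229 -0.149  0.192]
slider [-4.17403928e-01  5.14129829e-01  3.25837005e-04]
```

Call:
{"name": "carry_out", "arguments": {
  "commands": [
    {"gripper": 0,"tx": -0.03,"ty": 0.04,"tz": 0},
    {"gripper": 0,"tx": -0.065,"ty": 0.085,"tz": 0},
    {"gripper": 0,"tx": -0.1,"ty": 0.13,"tz": 0},
    {"gripper": 0,"tx": -0.135,"ty": 0.175,"tz": 0},
    {"gripper": 0,"tx": -0.17,"ty": 0.22,"tz": 0},
    {"gripper": 0,"tx": -0.205,"ty": 0.265,"tz": 0},
    {"gripper": 0,"tx": -0.24,"ty": 0.31,"tz": 0},
    {"gripper": 0,"tx": -0.275,"ty": 0.355,"tz": 0},
    {"gripper": 0,"tx": -0.31,"ty": 0.4,"tz": 0},
    {"gripper": 0,"tx": -0.345,"ty": 0.445,"tz": 0},
    {"gripper": 0,"tx": -0.38,"ty": 0.49,"tz": 0},
    {"gripper": 0,"tx": -0.39,"ty": 0.51,"tz": 0}
  ]
}}

```text
validation failed for argument at $.co...
```

Call:
{"name": "carry_out", "arguments": {
  "commands": [
    {"gripper": 0,"tx": 0,"ty": 0,"tz": 0},
    {"gripper": 0,"tx": 0,"ty": 0,"tz": 0},
    {"gripper": 0,"tx": 0,"ty": 0,"tz": 0}
  ]
}}

```text
validation failed for argument at $.co...
```

```bash
cat > look.py <<'E'
from h import *
import sys
from scipy.spatial.transform import Rotation as Ro
s=telemetry.get_state(); q=s["eef_rot"]; R=Ro.from_quat([q[1],q[2],q[3],q[0]]).as_matrix()
print("t",s["t"],"tcp",s["eef_pos"].round(4) if hasattr(s["eef_pos"],"round") else s["eef_pos"],"F",np.round(s["wrist_force"],2),"w",s["grip_width"]); print("toolx",R[:,0].round(4),"toolz",R[:,2].round(4))
Z={"pad_top":.05,"slider_mid":.034,"red_stop_mid":.045,"grey_stop_mid":.045,"jig":0}
tag=sys.argv[1]
for c in sys.argv[2:]:
    cal=viewer.calibration(c)
    save(c+tag,viewer.get_image(c))
    for n,z in Z.items():
        for d in viewer.pinpoint(n,c)[:1]:
            p=ray(cal,d["centre"],z)
            print(c,n,round(d["p"],2),np.round(d["centre"],1),p.round(4),"tool",(R.T@(p-s["eef_pos"])).round(4))
E
python3 look.py 1 wrist
```

```text
t 0.9 tcp [0.1786 0.5989 0.2423] F [ 0.03  0.33 -0.02] w 0.08518117987509312
toolx [2.858e-01 9.583e-01 1.000e-04] toolz [ 0.  0. -1.]
```

View pics/wrist1.png

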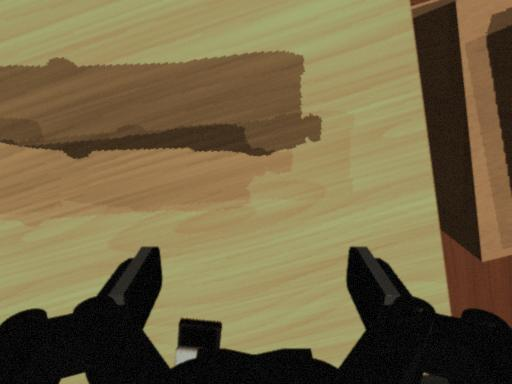

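Both calls were refused on validation and nothing moved. I'll retry with every field given.

Call:
{"name": "carry_out", "arguments": {
  "commands": [
    {"gripper": 0.0,"tx": -0.03,"ty": 0.04,"tz": 0.0,"spin": 0.0},
    {"gripper": 0.0,"tx": -0.065,"ty": 0.085,"tz": 0.0,"spin": 0.0},
    {"gripper": 0.0,"tx": -0.1,"ty": 0.13,"tz": 0.0,"spin": 0.0},
    {"gripper": 0.0,"tx": -0.135,"ty": 0.175,"tz": 0.0,"spin": 0.0},
    {"gripper": 0.0,"tx": -0.17,"ty": 0.22,"tz": 0.0,"spin": 0.0},
    {"gripper": 0.0,"tx": -0.205,"ty": 0.265,"tz": 0.0,"spin": 0.0},
    {"gripper": 0.0,"tx": -0.24,"ty": 0.31,"tz": 0.0,"spin": 0.0},
    {"gripper": 0.0,"tx": -0.275,"ty": 0.355,"tz": 0.0,"spin": 0.0},
    {"gripper": 0.0,"tx": -0.31,"ty": 0.4,"tz": 0.0,"spin": 0.0},
    {"gripper": 0.0,"tx": -0.345,"ty": 0.445,"tz": 0.0,"spin": 0.0},
    {"gripper": 0.0,"tx": -0.38,"ty": 0.49,"tz": 0.0,"spin": 0.0},
    {"gripper": 0.0,"tx": -0.39,"ty": 0.51,"tz": 0.0,"spin": 0.0}
  ]
}}

```text
t: 2.7
eef_pos: [0.5574, 0.0753, 0.2426]
eef_rot: [0.001, 0.803, 0.596, 0.0]
wrist_force: [-0.3, 0.5, -0.2]
grip_width: 0.0001
```

```bash
python3 look.py 1 wrist
```

```text
t 2.7 tcp [0.5574 0.0753 0.2426] F [-0.26  0.46 -0.23] w 5.169096223373055e-05
toolx [ 0.2905  0.9569 -0.001 ] toolz [ 0.0011 -0.0013 -1.    ]
wrist pad_top 0.6 [229.1 163.8] [0.551  0.0501 0.05  ] tool [-0.0258  0.0009  0.1926]
wrist slider_mid 0.64 [230.8 152.8] [0.5434 0.0533 0.034 ] tool [-0.0249 -0.0073  0.2086]
wrist red_stop_mid 0.41 [229.3 162. ] [0.5503 0.0502 0.045 ] tool [-0.0259  0.0002  0.1976]
wrist grey_stop_mid 0.74 [ 91.5 166.6] [ 0.5128 -0.0907  0.045 ] tool [-0.1716  0.0052  0.1977]
wrist jig 0.96 [229.4 153.4] [0.5498 0.047  0.    ] tool [-0.0291  0.0006  0.2426]
```

View pics/wrist1.png

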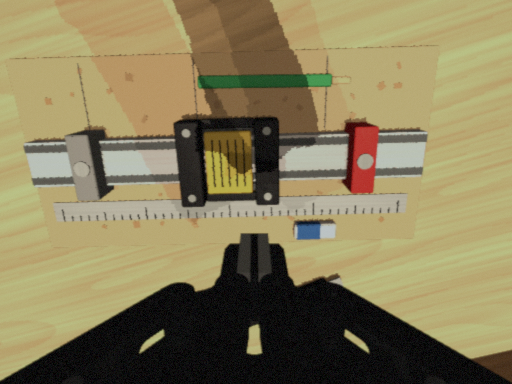

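The wrist view shows the pad at about (229,162), the red stop's top at (362,158) and the grey stop at (82,167). The network's red_stop hit (229,162) is on the slider, so it is wrong. I'll measure by colour and with the masks.

```bash
python3 - <<'E'
from h import *
from scipy.spatial.transform import Rotation as Ro
s=telemetry.get_state(); q=s["eef_rot"]; R=Ro.from_quat([q[1],q[2],q[3],q[0]]).as_matrix()
cal=viewer.calibration("wrist")
im=cv2.imread("pics/wrist1.png"); hsv=cv2.cvtColor(im,cv2.COLOR_BGR2HSV)
def comp(m,z,lab):
    m=cv2.morphologyEx(m,cv2.MORPH_CLOSE,np.ones((5,5)))
    n,l,st,c=cv2.connectedComponentsWithStats(m); i=1+np.argmax(st[1:,4])
    cn,_=cv2.findContours((l==i).astype(np.uint8),0,2); r=cv2.minAreaRect(cn[0])
    P=[ray(cal,b,z) for b in cv2.boxPoints(r)]
    c=np.mean(P,0); print(lab,np.round(r[0],1),st[i],c.round(4),"sizes",[round(float(np.linalg.norm(P[k+1]-P[k])),4) for k in range(2)],"tool",(R.T@(c-s["eef_pos"])).round(4))
    for k in range(2): print("  edge dir",((P[k+1]-P[k])/np.linalg.norm(P[k+1]-P[k])).round(3))
    return c
roi=np.zeros(hsv.shape[:2],np.uint8); roi[122:205,200:258]=1
p=comp(((hsv[...,0]>18)&(hsv[...,0]<35)&(hsv[...,1]>170)).astype(np.uint8)*roi,.05,"pad")
r=comp((((hsv[...,0]<6)|(hsv[...,0]>174))&(hsv[...,1]>170)&(hsv[...,2]>150)).astype(np.uint8),.056,"red")
k1=ray(cal,(365.5,161.5),.058);k2=ray(cal,(82,169.5),.058);d=(k1-k2);d/=np.linalg.norm(d);print("knob line",d,R.T@d, "red-pad",d@(r-p))
# rail direction
for a,b,z in[((40,144),(415,133),.034),((40,185),(415,178),.034)]:
    v=ray(cal,b,z)-ray(cal,a,z);print((R.T@v/np.linalg.norm(v)).round(4),np.linalg.norm(v))
big=cv2.resize(im[100:220,160:400],(800,400),interpolation=3);cv2.imwrite("pics/w1c.png",big)
E
```

```text
pad [226.  149.5] [ 201  126   51   48 1449] [0.5339 0.0574 0.05  ] sizes [0.0487, 0.0499] tool [-0.0285 -0.0136  0.1922]
  edge dir [-0.943  0.332  0.   ]
  edge dir [0.284 0.959 0.   ]
red [364.5 159.5] [ 351  127   28   66 1210] [0.583  0.1895 0.056 ] sizes [0.0688, 0.0227] tool [ 0.1121 -0.004   0.1863]
  edge dir [-0.966  0.258  0.   ]
  edge dir [0.348 0.937 0.   ]
knob line [0.25623126 0.96661551 0.        ] [ 9.99578291e-01 -2.90345907e-02  4.81992319e-04] red-pad 0.14027393125662113
[ 9.996e-01 -2.950e-02  5.000e-04] 0.3982047287979887
[ 9.998e-01 -1.950e-02  5.000e-04] 0.4150971526143751
```

View pics/w1c.png

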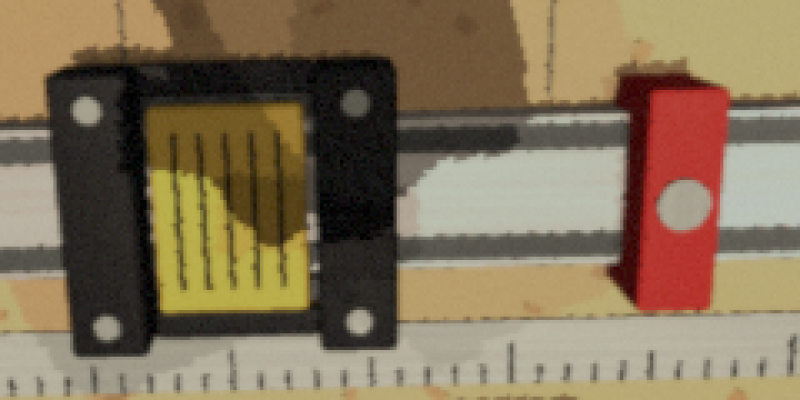

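Pad corners read from the crop give a centre of about (229,162), which is tool (-0.026, 0.000). The red top's centre is at tool (0.112, -0.004). That leaves about 76 mm of travel. I'll descend to just above the pad.

Call:
{"name": "carry_out", "arguments": {
  "commands": [
    {"gripper": 0.0,"tx": -0.026,"ty": 0.0,"tz": 0.03,"spin": -0.025},
    {"gripper": 0.0,"tx": -0.026,"ty": 0.0,"tz": 0.08,"spin": -0.025},
    {"gripper": 0.0,"tx": -0.026,"ty": 0.0,"tz": 0.12,"spin": -0.025},
    {"gripper": 0.0,"tx": -0.026,"ty": 0.0,"tz": 0.15,"spin": -0.025},
    {"gripper": 0.0,"tx": -0.026,"ty": 0.0,"tz": 0.165,"spin": -0.025},
    {"gripper": 0.0,"tx": -0.026,"ty": 0.0,"tz": 0.165,"spin": -0.025},
    {"gripper": 0.0,"tx": -0.026,"ty": 0.0,"tz": 0.165,"spin": -0.025}
  ]
}}

```text
t: 3.88
eef_pos: [0.5492, 0.0549, 0.0785]
eef_rot: [0.0, 0.794, 0.608, 0.001]
wrist_force: [0.5, -0.0, 0.2]
grip_width: -0.0001
```

```bash
python3 look.py 2 wrist side scene; python3 -c "
import cv2
for n in('side','scene'):
    a=cv2.imread(f'pics/{n}2.png')[140:270,210:340]; cv2.imwrite(f'pics/{n}2c.png',cv2.resize(a,(600,600),interpolation=3))"
```

```text
t 3.875 tcp [0.5492 0.0549 0.0785] F [ 0.51 -0.02  0.16] w -0.00011666303780610233
toolx [2.614e-01 9.652e-01 9.000e-04] toolz [ 1.7e-03  5.0e-04 -1.0e+00]
wrist pad_top 0.59 [247.3 241. ] [0.5525 0.0501 0.05  ] tool [-0.0038  0.0044  0.0285]
wrist slider_mid 0.82 [245.2 223.7] [0.5491 0.0495 0.034 ] tool [-0.0053  0.0012  0.0445]
wrist red_stop_mid 0.93 [478.3 225.1] [0.5795 0.1775 0.045 ] tool [ 0.1262 -0.0029  0.0336]
wrist jig 0.75 [240.5 205.5] [0.5496 0.0451 0.    ] tool [-0.0095  0.0028  0.0785]
side pad_top 0.79 [270.1 203.9] [0.5496 0.0559 0.05  ] tool [0.001  0.0001 0.0285]
side slider_mid 0.68 [272.6 206.7] [0.5426 0.05   0.034 ] tool [-0.0065 -0.0052  0.0445]
side red_stop_mid 0.65 [256.6 241.7] [0.5815 0.1934 0.045 ] tool [ 0.1421 -0.005   0.0336]
side grey_stop_mid 0.64 [281.5 176.9] [ 0.5177 -0.0693  0.045 ] tool [-0.1281  0.0021  0.0334]
side jig 0.59 [274.1 215. ] [0.5379 0.0484 0.    ] tool [-0.0093 -0.0093  0.0784]
scene pad_top 0.49 [275.5 196.2] [0.5469 0.0411 0.05  ] tool [-0.0139  0.0013  0.0285]
scene slider_mid 0.91 [275.7 198.8] [0.5439 0.0386 0.034 ] tool [-0.0171 -0.0009  0.0445]
scene red_stop_mid 0.65 [289.1 233.4] [0.5828 0.1886 0.045 ] tool [ 0.1378 -0.0025  0.0336]
scene grey_stop_mid 0.68 [265.6 170.6] [ 0.5153 -0.0845  0.045 ] tool [-0.1435  0.0037  0.0333]
scene jig 0.72 [274.8 206.5] [0.5466 0.0406 0.    ] tool [-0.0146  0.0011  0.0785]
```

View pics/wrist2.png

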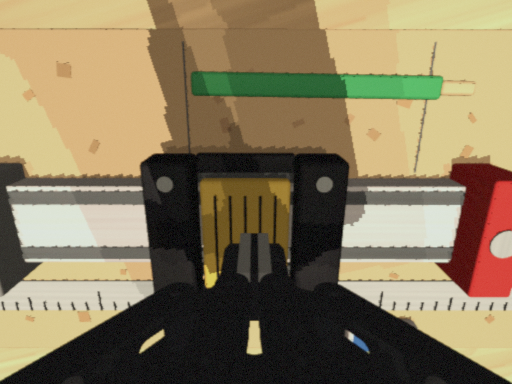

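View pics/side2c.png

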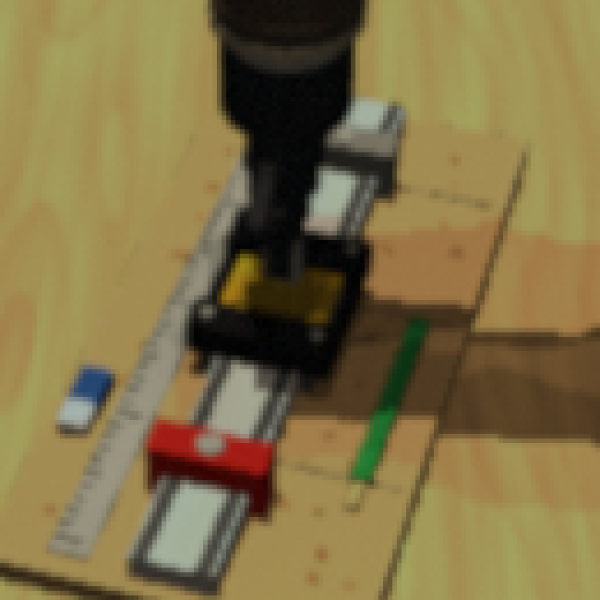

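View pics/scene2c.png

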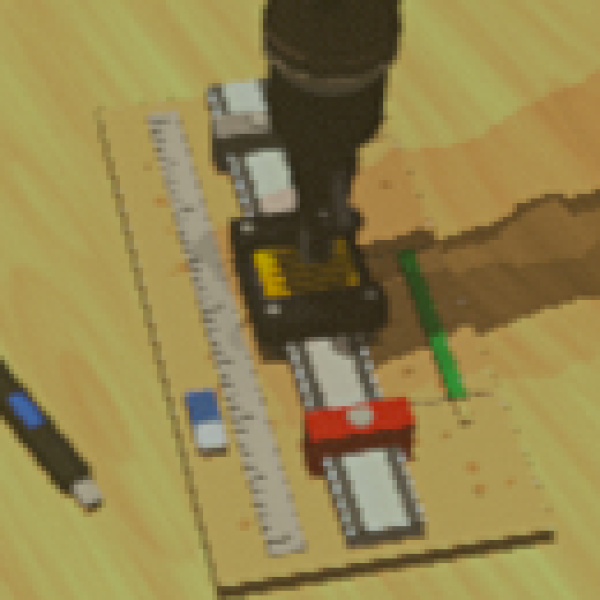

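The fingertips are over the pad. The pad centre is about 4 mm toward -x in the tool frame. I'll shift by that and press in small steps.

Call:
{"name": "carry_out", "arguments": {
  "commands": [
    {"gripper": 0.0,"tx": -0.004,"ty": 0.002,"tz": 0.008,"spin": 0.0},
    {"gripper": 0.0,"tx": -0.004,"ty": 0.002,"tz": 0.015,"spin": 0.0},
    {"gripper": 0.0,"tx": -0.004,"ty": 0.002,"tz": 0.018,"spin": 0.0},
    {"gripper": 0.0,"tx": -0.004,"ty": 0.002,"tz": 0.02,"spin": 0.0},
    {"gripper": 0.0,"tx": -0.004,"ty": 0.002,"tz": 0.02,"spin": 0.0},
    {"gripper": 0.0,"tx": -0.004,"ty": 0.002,"tz": 0.02,"spin": 0.0}
  ]
}}

```text
t: 5.52
eef_pos: [0.5494, 0.0502, 0.0577]
eef_rot: [-0.0, 0.794, 0.607, 0.0]
wrist_force: [-3.2, -0.3, 12.5]
grip_width: -0.0001
```

Call:
{"name": "carry_out", "arguments": {
  "commands": [
    {"gripper": 0.0,"tx": 0.0,"ty": 0.0,"tz": 0.0015,"spin": 0.0},
    {"gripper": 0.0,"tx": 0.0,"ty": 0.0,"tz": 0.003,"spin": 0.0},
    {"gripper": 0.0,"tx": 0.0,"ty": 0.0,"tz": 0.003,"spin": 0.0},
    {"gripper": 0.0,"tx": 0.0,"ty": 0.0,"tz": 0.003,"spin": 0.0}
  ]
}}

```text
t: 6.02
eef_pos: [0.5494, 0.0503, 0.0548]
eef_rot: [-0.0, 0.794, 0.608, 0.0]
wrist_force: [-3.8, 0.6, 12.8]
grip_width: -0.0003
```

```bash
python3 look.py 3 wrist
```

```text
t 6.025 tcp [0.5494 0.0503 0.0548] F [-3.76  0.57 12.83] w -0.00027983845607699797
toolx [2.618e-01 9.651e-01 6.000e-04] toolz [ 3.e-04  5.e-04 -1.e+00]
wrist slider_mid 0.92 [255.  240.1] [0.5495 0.0507 0.034 ] tool [ 0.0004 -0.0001  0.0208]
wrist jig 0.68 [250.  220.9] [0.5527 0.0468 0.    ] tool [-0.0026  0.004   0.0548]
```

View pics/wrist3.png

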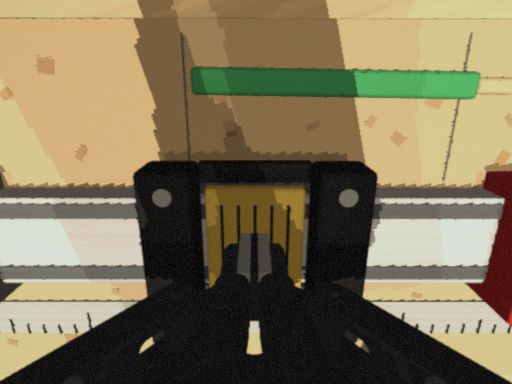

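The pad is about 6 mm down at 12.8 N and the fingertips are centred in the recess. I'll slide along the rail, short of the stop at first.

Call:
{"name": "carry_out", "arguments": {
  "commands": [
    {"gripper": 0.0,"tx": 0.002,"ty": 0.0,"tz": 0.0,"spin": 0.0},
    {"gripper": 0.0,"tx": 0.006,"ty": 0.0,"tz": 0.0,"spin": 0.0},
    {"gripper": 0.0,"tx": 0.012,"ty": 0.0,"tz": 0.0,"spin": 0.0},
    {"gripper": 0.0,"tx": 0.019,"ty": 0.0,"tz": 0.0,"spin": 0.0},
    {"gripper": 0.0,"tx": 0.026,"ty": 0.0,"tz": 0.0,"spin": 0.0},
    {"gripper": 0.0,"tx": 0.033,"ty": 0.0,"tz": 0.0,"spin": 0.0},
    {"gripper": 0.0,"tx": 0.04,"ty": 0.0,"tz": 0.0,"spin": 0.0},
    {"gripper": 0.0,"tx": 0.047,"ty": 0.0,"tz": 0.0,"spin": 0.0},
    {"gripper": 0.0,"tx": 0.053,"ty": 0.0,"tz": 0.0,"spin": 0.0},
    {"gripper": 0.0,"tx": 0.058,"ty": 0.0,"tz": 0.0,"spin": 0.0},
    {"gripper": 0.0,"tx": 0.06,"ty": 0.0,"tz": 0.0,"spin": 0.0},
    {"gripper": 0.0,"tx": 0.06,"ty": 0.0,"tz": 0.0,"spin": 0.0}
  ]
}}

```text
t: 7.82
eef_pos: [0.5654, 0.1089, 0.055]
eef_rot: [-0.0, 0.794, 0.608, 0.001]
wrist_force: [-2.2, 2.2, 13.2]
grip_width: -0.0004
```

```bash
python3 look.py 4 wrist
```

```text
t 7.825 tcp [0.5654 0.1089 0.055 ] F [-2.16  2.17 13.16] w -0.0003654510091529473
toolx [0.2613 0.9653 0.0014] toolz [ 8.0e-04  1.2e-03 -1.0e+00]
wrist slider_mid 0.78 [254.2 240.3] [0.5655 0.1089 0.034 ] tool [0.     0.0001 0.021 ]
wrist red_stop_mid 0.68 [400.1 240.6] [0.5789 0.1794 0.045 ] tool [ 0.0716 -0.0054  0.0101]
wrist jig 0.83 [152.3 216.8] [0.5499 0.0468 0.    ] tool [-0.0641  0.0012  0.0549]
```

View pics/wrist4.png

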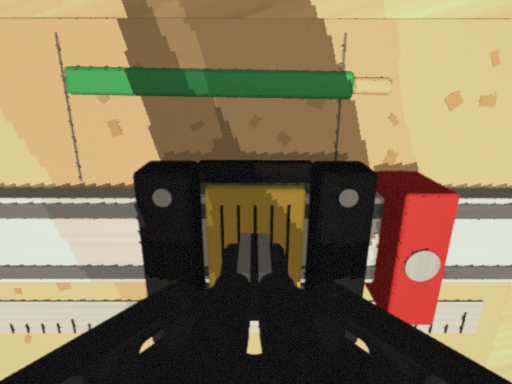

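The slider rode along with no slip and the red stop is a few mm from the end block. I'll close the rest slowly.

Call:
{"name": "carry_out", "arguments": {
  "commands": [
    {"gripper": 0.0,"tx": 0.001,"ty": 0.0,"tz": 0.0,"spin": 0.0},
    {"gripper": 0.0,"tx": 0.003,"ty": 0.0,"tz": 0.0,"spin": 0.0},
    {"gripper": 0.0,"tx": 0.005,"ty": 0.0,"tz": 0.0,"spin": 0.0},
    {"gripper": 0.0,"tx": 0.007,"ty": 0.0,"tz": 0.0,"spin": 0.0},
    {"gripper": 0.0,"tx": 0.009,"ty": 0.0,"tz": 0.0,"spin": 0.0},
    {"gripper": 0.0,"tx": 0.01,"ty": 0.0,"tz": 0.0,"spin": 0.0},
    {"gripper": 0.0,"tx": 0.01,"ty": 0.0,"tz": 0.0,"spin": 0.0}
  ]
}}

```text
t: 9.0
eef_pos: [0.5679, 0.1183, 0.055]
eef_rot: [-0.0, 0.794, 0.608, 0.001]
wrist_force: [-2.7, 1.2, 13.0]
grip_width: -0.0001
```

```bash
python3 look.py 5 wrist
```

```text
t 9.0 tcp [0.5679 0.1183 0.055 ] F [-2.73  1.15 13.01] w -8.841341458265553e-05
toolx [0.2616 0.9652 0.0011] toolz [ 6.e-04  1.e-03 -1.e+00]
wrist slider_mid 0.98 [254.8 240.4] [0.5682 0.1185 0.034 ] tool [0.0003 0.0002 0.021 ]
wrist red_stop_mid 0.84 [381.8 239.8] [0.5787 0.1801 0.045 ] tool [ 0.0625 -0.0058  0.0101]
wrist grey_stop_mid 0.17 [209.1  86.6] [0.4882 0.1202 0.045 ] tool [-0.019  -0.0775  0.0099]
wrist jig 0.56 [137. 219.] [0.5513 0.0463 0.    ] tool [-0.0739  0.0028  0.0549]
```

View pics/wrist5.png

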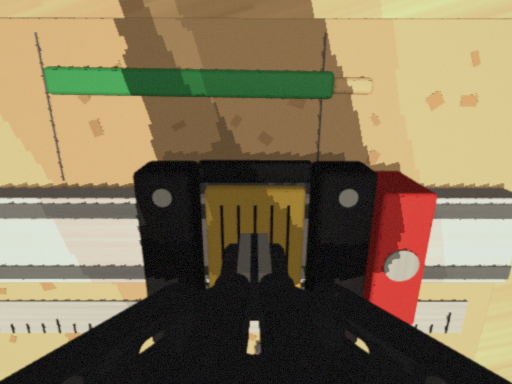

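No contact force along the rail yet. I'll continue in 1 mm steps.

Call:
{"name": "carry_out", "arguments": {
  "commands": [
    {"gripper": 0.0,"tx": 0.001,"ty": 0.0,"tz": 0.0,"spin": 0.0},
    {"gripper": 0.0,"tx": 0.002,"ty": 0.0,"tz": 0.0,"spin": 0.0},
    {"gripper": 0.0,"tx": 0.003,"ty": 0.0,"tz": 0.0,"spin": 0.0},
    {"gripper": 0.0,"tx": 0.004,"ty": 0.0,"tz": 0.0,"spin": 0.0},
    {"gripper": 0.0,"tx": 0.004,"ty": 0.0,"tz": 0.0,"spin": 0.0}
  ]
}}

```text
t: 9.93
eef_pos: [0.5689, 0.1217, 0.055]
eef_rot: [-0.0, 0.794, 0.608, 0.0]
wrist_force: [-2.8, 0.4, 13.6]
grip_width: 0.0001
```

Call:
{"name": "carry_out", "arguments": {
  "commands": [
    {"gripper": 0.0,"tx": 0.001,"ty": 0.0,"tz": 0.0,"spin": 0.0},
    {"gripper": 0.0,"tx": 0.002,"ty": 0.0,"tz": 0.0,"spin": 0.0},
    {"gripper": 0.0,"tx": 0.003,"ty": 0.0,"tz": 0.0,"spin": 0.0},
    {"gripper": 0.0,"tx": 0.003,"ty": 0.0,"tz": 0.0,"spin": 0.0}
  ]
}}

```text
t: 10.42
eef_pos: [0.569, 0.122, 0.0546]
eef_rot: [0.0, 0.795, 0.607, -0.001]
wrist_force: [-4.9, -7.5, 12.8]
grip_width: -0.0005
```

```bash
python3 look.py 6 wrist
```

```text
t 10.425 tcp [0.569  0.122  0.0546] F [-4.91 -7.51 12.82] w -0.0005463802639950998
toolx [ 0.2637  0.9646 -0.0025] toolz [-0.0013 -0.0022 -1.    ]
wrist slider_mid 0.86 [254.6 243.9] [0.5709 0.1217 0.034 ] tool [0.0002 0.002  0.0206]
wrist red_stop_mid 0.79 [376.7 241.2] [0.5795 0.1812 0.045 ] tool [ 0.0599 -0.0054  0.0094]
wrist jig 0.9 [131.1 217. ] [0.5498 0.0469 0.    ] tool [-0.0774  0.0013  0.0548]
```

View pics/wrist6.png

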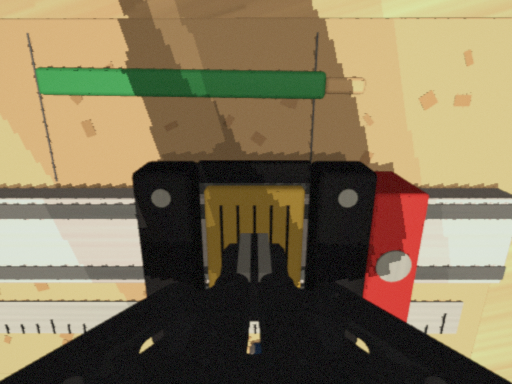

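Firm contact: about -8.5 N along the rail and the TCP stopped after about 74 mm of travel. I'll back off slightly, keeping a light push on the stop, then lift straight off.

Call:
{"name": "carry_out", "arguments": {
  "commands": [
    {"gripper": 0.0,"tx": -0.001,"ty": 0.0,"tz": 0.0,"spin": 0.0},
    {"gripper": 0.0,"tx": -0.001,"ty": 0.0,"tz": -0.002,"spin": 0.0},
    {"gripper": 0.0,"tx": -0.001,"ty": 0.0,"tz": -0.006,"spin": 0.0},
    {"gripper": 0.0,"tx": -0.001,"ty": 0.0,"tz": -0.012,"spin": 0.0},
    {"gripper": 0.0,"tx": -0.001,"ty": 0.0,"tz": -0.025,"spin": 0.0},
    {"gripper": 0.0,"tx": -0.001,"ty": 0.0,"tz": -0.05,"spin": 0.0},
    {"gripper": 0.0,"tx": -0.001,"ty": 0.0,"tz": -0.09,"spin": 0.0},
    {"gripper": 0.0,"tx": -0.001,"ty": 0.0,"tz": -0.14,"spin": 0.0},
    {"gripper": 0.0,"tx": -0.001,"ty": 0.0,"tz": -0.17,"spin": 0.0},
    {"gripper": 0.0,"tx": -0.001,"ty": 0.0,"tz": -0.17,"spin": 0.0},
    {"gripper": 0.0,"tx": -0.001,"ty": 0.0,"tz": -0.17,"spin": 0.0}
  ]
}}

```text
t: 12.1
eef_pos: [0.5688, 0.1236, 0.2239]
eef_rot: [-0.0, 0.794, 0.608, -0.0]
wrist_force: [-0.1, 0.3, -0.2]
grip_width: -0.0
```

```bash
python3 look.py 7 wrist side; python3 -c "
import cv2
a=cv2.imread('pics/wrist7.png')[90:230,150:350]; cv2.imwrite('pics/w7c.png',cv2.resize(a,(800,560),interpolation=3))
a=cv2.imread('pics/side7.png')[140:290,180:330]; cv2.imwrite('pics/s7c.png',cv2.resize(a,(600,600),interpolation=3))"
```

```text
t 12.1 tcp [0.5688 0.1236 0.2239] F [-0.12  0.31 -0.24] w -3.710559548117254e-05
toolx [ 2.615e-01  9.652e-01 -1.000e-04] toolz [-6.e-04  0.e+00 -1.e+00]
wrist pad_top 0.6 [250.9 167.7] [0.5681 0.1207 0.05  ] tool [-0.003   0.0002  0.1739]
wrist slider_mid 0.76 [250.  163.3] [0.5673 0.1198 0.034 ] tool [-0.004  -0.0003  0.1899]
wrist red_stop_mid 0.61 [316.4 165.2] [0.5839 0.1839 0.045 ] tool [ 0.0621 -0.001   0.1789]
wrist grey_stop_mid 0.78 [ 36.  166.9] [ 0.5126 -0.0861  0.045 ] tool [-0.2171  0.0007  0.179 ]
wrist jig 0.77 [184.7 159.3] [0.5514 0.0471 0.    ] tool [-0.0784  0.0034  0.2239]
side pad_top 0.87 [262.2 223.9] [0.5691 0.1343 0.05  ] tool [ 0.0104 -0.0024  0.1739]
side slider_mid 0.75 [266.2 223.9] [0.5589 0.1182 0.034 ] tool [-0.0078 -0.008   0.1899]
side red_stop_mid 0.84 [256.9 243.4] [0.5805 0.1992 0.045 ] tool [ 0.076  -0.0083  0.1789]
side grey_stop_mid 0.66 [281.2 175.3] [ 0.5186 -0.0769  0.045 ] tool [-0.2066  0.0042  0.179 ]
side jig 0.78 [271.7 215.9] [0.5447 0.0523 0.    ] tool [-0.0751 -0.0044  0.224 ]
```

View pics/w7c.png

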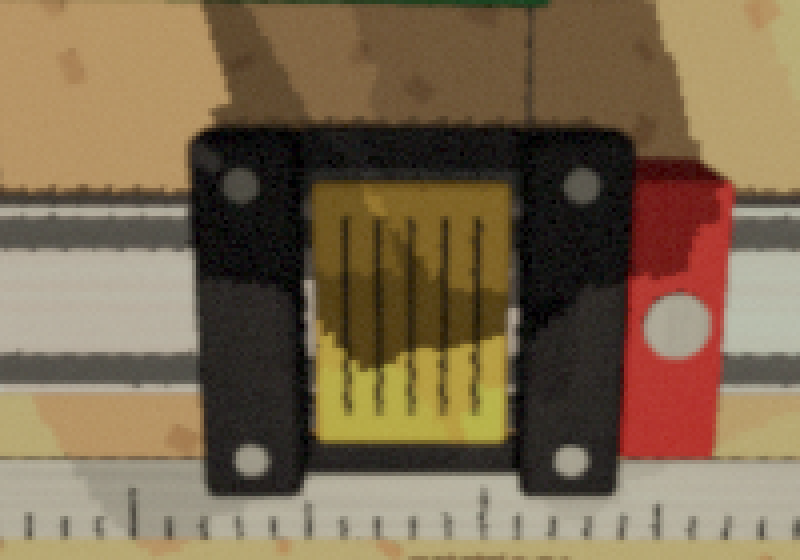

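View pics/s7c.png

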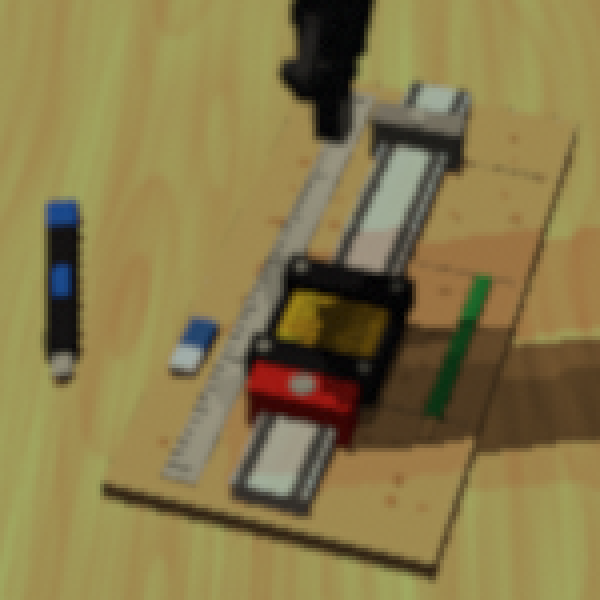

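The wrist crop shows the slider's end block flush against the red stop with no gap, at about column 307. The pad face is clear of the fingers, and the pencil and eraser look undisturbed. I'm handing in.

```bash
python3 -c "
from workcell import workorder
print(workorder.finish_job())"
```

```text
the job is handed in; nothing more can be done
None
```

The slider now rests against the red stop, and I have handed the job in after about 12 s of robot time. No verdict came back.

**What I did:** With the fingers shut, I pressed the pad to about 6 mm at roughly 13 N and carried the slider about 74 mm along the rail. It met the stop with about 8.5 N along the rail. I eased that push slightly, then lifted straight off.

**Last checks:**
- **Slider position:** the last pictures show its end block flush against the red stop with no visible gap. The networks put the centres about 66 mm apart in the wrist view, against the expected 64 mm, which is within their error. The networks' figure from the side camera came out nearer 83 mm and does not agree. I went by the contact force, where the arm stopped and the picture.
- **Pad and brake:** wrist force after the lift was close to zero and the fingers are well clear. I did not measure the pad's height after release; it looks up in the pictures.
- **Other things:** the pencil, eraser and knife look undisturbed in the last pictures. I did not measure them or the other loose things.

**What went wrong on the way:** my first two move calls were refused before anything moved, because I had left out one field. The network's first wrist reading of the red stop landed on the slider, so I discarded it.

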